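Cull the broken adaptors and hold up the caddy

TASK

Two of the six steel barrel adaptors in the grey caddy have lost their thin nose and are shorter than the rest: take those two out and put them in the square steel scrap bin, leaving the four full-length ones standing in the caddy and everything else on the bench where it is. Then lift the caddy by its handle, without tipping it, until its underside is about 10 cm above the bench, and finish there, still holding it steady and level in the gripper: do not put it down or let go.

Things in the scene. Friction and masses are not known exactly. Their poses are not given: they have to be found in the camera images.
- caddy: Loose grey plate, 170 (its x) by 180 mm (its y), 10 mm thick, about 0.25 kg empty; origin: centre of its underside, z up. Six square pockets 24 mm wide, 7 mm deep (floors 3 mm above the underside), in two rows at x = -55 and +55 mm, at y = -60, 0 and +60 mm; an adaptor stands in each, the handle between the rows. Gap between neighbours along y is 41 mm: open fingers only to about 45 mm there.
- caddy_handle (a point): Centre of the caddy's handle, with the axes of the caddy: an upright flat aluminium strip 60 mm long (along the caddy's x), 10 mm thick (along its y) and 22 mm tall, on two posts over the middle of the caddy; this point is 63 mm above the caddy's underside, the strip's top 74 mm. It is rigidly part of the caddy.
- stub1_center (a point): Broken adaptor, upright in any one of the caddy's six pockets: a steel cylinder 19 mm across whose nose has snapped off, so only 46 mm tall, flat-topped, 50 g. The point is its centre, 23 mm above its foot; in the caddy its foot is 3 mm, its top 49 mm above the caddy's underside. Scrap. Grip it with the fingertips above the caddy's plate (over 10 mm above the caddy's underside).
- stub2_center (a point): Broken adaptor, upright in any one of the caddy's six pockets: a steel cylinder 19 mm across whose nose has snapped off, so only 46 mm tall, flat-topped, 50 g. The point is its centre, 23 mm above its foot; in the caddy its foot is 3 mm, its top 49 mm above the caddy's underside. Scrap. Grip it with the fingertips above the caddy's plate (over 10 mm above the caddy's underside).
- good1_center (a point): Full-length barrel adaptor, upright in any one of the caddy's six pockets: a steel cylinder 19 mm across and 46 mm long with a thinner round nose, 13 mm across and 20 mm long, on top; 66 mm in all, 60 g. The point is its centre half-way up, 33 mm above its foot, its z along the length towards the nose. Stays in the caddy.
- good2_center (a point): Full-length barrel adaptor, upright in any one of the caddy's six pockets: a steel cylinder 19 mm across and 46 mm long with a thinner round nose, 13 mm across and 20 mm long, on top; 66 mm in all, 60 g. The point is its centre half-way up, 33 mm above its foot, its z along the length towards the nose. Stays in the caddy.
- good3_center (a point): Full-length barrel adaptor, upright in any one of the caddy's six pockets: a steel cylinder 19 mm across and 46 mm long with a thinner round nose, 13 mm across and 20 mm long, on top; 66 mm in all, 60 g. The point is its centre half-way up, 33 mm above its foot, its z along the length towards the nose. Stays in the caddy.
- good4_center (a point): Full-length barrel adaptor, upright in any one of the caddy's six pockets: a steel cylinder 19 mm across and 46 mm long with a thinner round nose, 13 mm across and 20 mm long, on top; 66 mm in all, 60 g. The point is its centre half-way up, 33 mm above its foot, its z along the length towards the nose. Stays in the caddy.
- bin: The scrap bin: open square box of dark steel, fixed to the bench, 130 by 130 mm outside and 45 mm tall, walls and floor 4 mm; empty. Origin at the centre of its underside, z up, x and y square to its walls. To the left or to the right of the caddy.
- table: The dark wooden bench top, at z = 0; fixed.
- bowl: Bystander: white ceramic bowl, empty, 110 mm across and 50 mm tall, on the side of the caddy away from the bin; origin under its centre.
- puck: Bystander: aluminium record weight, 72 mm across and 40 mm tall, 0.35 kg; origin under its centre.
- screwdriver: Bystander: black-handled screwdriver, 160 mm long, lying on the bench.
- spare: Bystander: a single full-length adaptor (66 mm) lying on its side on the bench between the caddy and the robot; origin under its middle. Not part of the job.
- knobcap: Bystander: black control knob cap, 26 mm across and 20 mm tall, between the caddy and the robot; origin under its centre.
- jackblock: Bystander: small black box, 35 by 50 by 28 mm, with two brass sockets 12 mm tall on top, between the caddy and the robot; origin under its centre.
Things that resemble listed ones, but are neither listed nor needed, are in the scene too. What is shaped like the part that bears good1_center but green or yellow is not meant.

How it is judged:
On the way, in this order (a step that is already met when the one before it is completed fails the run):
1. both broken adaptors are in the scrap bin while the caddy still stands on the bench (x of stub1_center in the frame of bin between -0.061 and 0.061 m and y of stub1_center in the frame of bin between -0.061 and 0.061 m and z of each of stub1_center, stub2_center in the frame of bin below 0.045 m and x of stub2_center in the frame of bin between -0.061 and 0.061 m and y of stub2_center in the frame of bin between -0.061 and 0.061 m and height (world z) of caddy below 0.02 m), for 0.2 s.
2. the caddy is held in the air by the gripper, level, with the four good adaptors standing in it (height (world z) of caddy between 0.06 and 0.16 m and angle between caddy's own z axis and vertical below 0.1 rad and linear speed of caddy below 0.03 m/s and angular speed of caddy below 0.2 rad/s and contact force between the fingers and caddy above 1 N and contact force between caddy and bin below 0.05 N and contact force between caddy and table below 0.05 N and contact force between caddy and bowl below 0.05 N and contact force between caddy and puck below 0.05 N and contact force between caddy and screwdriver below 0.05 N and contact force between caddy and spare below 0.05 N and contact force between caddy and knobcap below 0.05 N and contact force between caddy and jackblock below 0.05 N and x of good1_center in the frame of caddy between -0.07 and 0.07 m and y of good1_center in the frame of caddy between -0.075 and 0.075 m and z of good1_center in the frame of caddy between 0.028 and 0.042 m and angle between the z axis of each of good1_center, good2_center, good3_center, good4_center and the z axis of caddy, either way round below 0.2 rad and x of good2_center in the frame of caddy between -0.07 and 0.07 m and y of good2_center in the frame of caddy between -0.075 and 0.075 m and z of good2_center in the frame of caddy between 0.028 and 0.042 m and x of good3_center in the frame of caddy between -0.07 and 0.07 m and y of good3_center in the frame of caddy between -0.075 and 0.075 m and z of good3_center in the frame of caddy between 0.028 and 0.042 m and x of good4_center in the frame of caddy between -0.07 and 0.07 m and y of good4_center in the frame of caddy between -0.075 and 0.075 m and z of good4_center in the frame of caddy between 0.028 and 0.042 m), for 0.3 s.
At the end, for the whole second after the job is handed in: Both broken adaptors in the scrap bin; caddy gripped by the fingers, underside 60 to 160 mm above the bench, tilt under 0.10 rad, still (under 30 mm/s, 0.2 rad/s), touching neither bench, bin nor bystanders; the four full-length adaptors upright in its pockets (all of step 2 and x of stub1_center in the frame of bin between -0.061 and 0.061 m and y of stub1_center in the frame of bin between -0.061 and 0.061 m and z of each of stub1_center, stub2_center in the frame of bin below 0.045 m and x of stub2_center in the frame of bin between -0.061 and 0.061 m and y of stub2_center in the frame of bin between -0.061 and 0.061 m); the arm keeps its last pose, push and grip.
It fails at once if the caddy is tipped by more than 0.35 rad (angle between caddy's own z axis and vertical above 0.35 rad).
It fails at once if a full-length adaptor leaves the caddy or falls over in it (angle between the z axis of any of good1_center, good2_center, good3_center, good4_center and the z axis of caddy, either way round above 0.6 rad or distance between any of good1_center, good2_center, good3_center, good4_center and caddy above 0.14 m).
It fails at once if a bystander is moved by more than 30 mm (distance of any of bowl, puck, screwdriver, spare, knobcap, jackblock from where it was at the start of the episode above 0.03 m).
It also fails if it takes over 72 s, if anything falls off the work surface, if the arm or the gripper's body presses on something with over 40 N, if the wrist force passes 120 N, or if a joint passes its speed limit or range.

ROBOT

A 7-joint arm with a two-finger parallel gripper is mounted at the origin on the work surface. World frame = base frame: x ahead of the robot, y to its left, z up, the work surface at z = 0. Lengths are in m, angles in rad, forces in N, time in s.
With the tool pointing down it reaches from about 0.4 to 0.85 m from the base axis. Payload 10.4 kg.
Tool frame: the origin (TCP) lies on the centre line of the jaws, within the pads' length; the fingertips stand 11 mm ahead of it and the grasp point (between the pads) lies 8 mm behind it; z points along the fingers, y is the line along which they close (so a half turn about z gives the same grasp; the last joint's range is limited). The gripper opens to 87 mm and grips with 3 to 60 N. Pads are 19 mm wide; open, the fingers measure 117 mm over their backs; the gripper's body (75 mm by 190 mm) begins 51 mm behind the grasp point.
Start: joints at [-1.176, 0.332, -0.065, 1.46, 0.022, 1.35, -0.088], TCP at [0.254, 0.571, 0.234] pointing down, gripper open.
Joint ranges: [-2.6, 2.6], [-0.5, 2.12], [-1.47, 1.34], [0.16, 2.42], [-1.27, 4.41], [0.06, 2.06], [-2.6, 2.6]. Speed limits (rad/s): [2.22, 2.22, 2.79, 2.79, 3.14, 3.14, 3.14].

INTERFACE

Orientations are given as a unit quaternion [x, y, z, w].
In Python, from bench import r gives the robot as it stands.
- The arm moves only by the shell command python3 -m pendant 'ROWS' [OPENING] [FORCE]. ROWS is JSON, a list of rows, each a list of 4 numbers: the shift along the tool's x, y, z in m, then the turn about the tool's z in rad. A call has 1 to 8 rows; each row shifts and turns the commanded pose from where the row before left it, along the tool's axes as they then stand; what a row does not reach is not made up. A row lasts 1/12 s, in which the tool goes at most 41.7 mm and 7.16 degrees, less where a joint would pass 70% of its speed; a pose out of reach is approached as far as the arm can. A call with a gripper value outside its range is refused whole. OPENING is the opening, from 0 (shut) to 1 (fully open), set as the call begins (- or left out, the last holds). The fingers move at their own pace and stop on an object; FORCE is the grip in N (left out, the last holds). Time passes only in rows, so rows that do not move let the fingers close. It gives the time, the measured TCP pose, the force, the opening and the grip force at its end, in the units of the state.
- r.read_state(): the state, without advancing time (a new reading comes with each control period).
- r.camera(name): name is "side" or "top" or "wrist"; returns a dict with "img" (420x560x3 uint8, red, green, blue), "camera_matrix" (3x3 intrinsics, pixels), "xyz" and "attitude" of the camera in the world. Camera axes: x right, y down, z forward; pixel columns grow to the right and rows downward; lengths in m; the calibration is good to about 2 mm. A picture is of the moment at which its call begins. There is no depth.
- r.close_job(): hands the job in; it is judged then, once.
Trained networks look in the newest picture that a camera, given by its name, has taken for a name from the list of things; names that differ only in an ending like _2 or _b are one class to them, and where a whole thing is asked for, a point or a joint stands for the part that bears it (a point fixed in the world has none). Each returns a list of dicts, best first, with "score" (0 to 1); they miss things now and then, are a little off and sometimes report something else, mostly with a low value. They report only what shows in the picture. A call takes as long as a camera call. They do not tell look-alikes from the thing itself.
- r.outline_of(thing, camera): "mask" (420x560 bool, what is visible of it) and "bbox" ([centre column, centre row, width, height] in pixels, round what is visible of it).
The state is a dict: "time": time; "joint_positions": joint angles; "joint_vel": joint speeds; "joint_torque": joint torques, N m; "ee_pos": TCP position; "eef_rot": TCP orientation; "ft_force": force on the tool from outside, world axes, zero at the start; "torque": the same for the moment, N m; "width": finger opening in m; "grip_force": force on a finger pad.
Only numpy, scipy, OpenCV 4.12 (cv2) and the standard library are available. Lean on these libraries where they do the work, as an engineer would, in place of code of your own. Each camera call takes 0.05 s, during which the arm holds its last target. There are 200 camera calls.

## Working session

There is one attempt and no reset: what is moved stays moved. The work goes in short steps, Python scripts to look and compute and a shell command to move; the robot and the scene stay as the last step left them, time stands still between calls to the robot, and variables do not carry over. Pictures are saved under pics/ and viewed, at most 10 in all, crops included, and the job is handed in when it is done.

```bash
mkdir -p pics; ls; python3 - <<'E'
from bench import r
import cv2
s=r.read_state();print({k:s[k] for k in('time','ee_pos','eef_rot','width')})
for n in('top','side'):
    c=r.camera(n);print(n,c['camera_matrix'],c['xyz'],c['attitude'])
    cv2.imwrite(f'pics/{n}0.png',c['img'][:,:,::-1])
    for t in('caddy','caddy_handle','stub1_center','good1_center','bin'):
        print(t,[(round(d['score'],2),[int(v) for v in d['bbox']]) for d in r.outline_of(t,n)][:8])
E
```

```text
pics
{'time': 0.0, 'ee_pos': array([0.25342479, 0.57089721, 0.23276423]), 'eef_rot': array([ 2.07361505e-01,  9.78264126e-01, -7.01111543e-04, -1.16745855e-04]), 'width': 0.08699065517353816}
top [[450.55960197   0.         282.21646697]
 [  0.         450.55960197 206.80493092]
 [  0.           0.           1.        ]] [0.37325859 0.00540797 1.00041981] [-0.70417279  0.70558821 -0.05461817  0.05747022]
caddy [(0.75, [259, 201, 97, 91])]
caddy_handle [(0.73, [261, 202, 97, 89]), (0.55, [429, 139, 12, 40])]
stub1_center [(0.61, [228, 184, 11, 12])]
good1_center [(0.46, [202, 280, 13, 6]), (0.44, [207, 311, 9, 11])]
bin [(0.82, [153, 229, 63, 64])]
side [[413.73447381   0.         284.49305959]
 [  0.         413.73447381 204.62669559]
 [  0.           0.           1.        ]] [ 0.14008426 -0.48914004  0.71129035] [ 0.88474155 -0.28257808  0.11790486 -0.35139788]
caddy [(0.89, [284, 204, 104, 79])]
caddy_handle [(0.56, [284, 206, 104, 76])]
stub1_center []
good1_center [(0.75, [171, 204, 8, 21]), (0.71, [194, 191, 11, 28]), (0.59, [282, 207, 102, 77]), (0.55, [248, 191, 9, 25]), (0.34, [279, 169, 9, 18])]
bin []
```

```bash
python3 - <<'E'
import cv2
t=cv2.imread('pics/top0.png');s=cv2.imread('pics/side0.png')
cv2.imwrite('pics/t1.png',cv2.resize(t[120:330,110:390],(800,600),interpolation=cv2.INTER_CUBIC))
cv2.imwrite('pics/s1.png',cv2.resize(s[135:285,180:380],(800,600),interpolation=cv2.INTER_CUBIC))
E
```

```text
(no output)
```

View pics/t1.png

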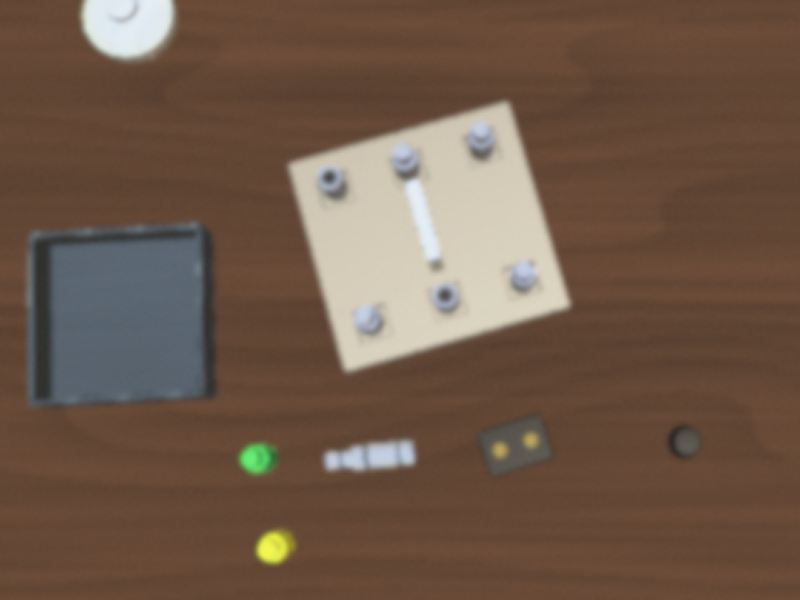

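View pics/s1.png

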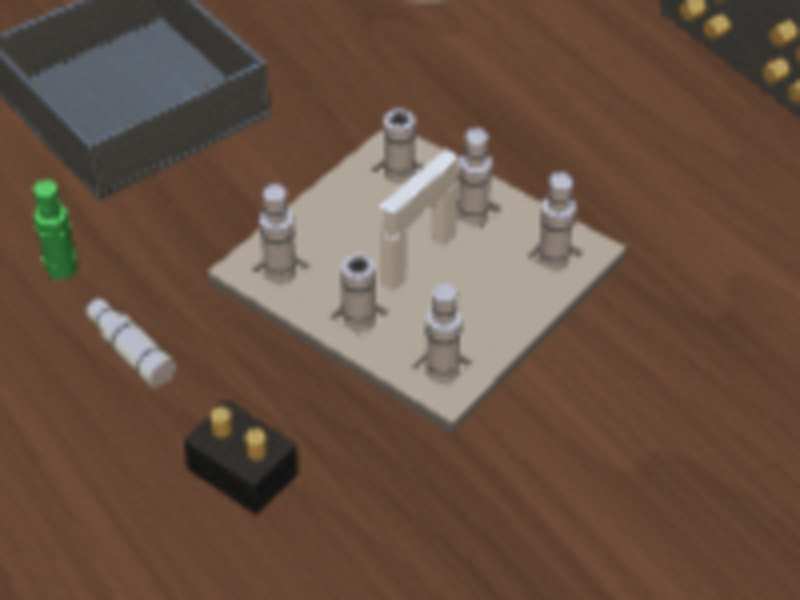

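View pics/side0.png

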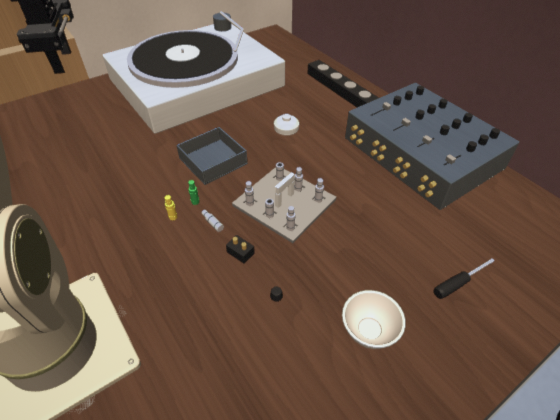

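In the top crop, the dark-topped short parts without a nose are at (330,182), far row left, and (445,296), near row middle. The side crop shows the same two short, at (399,120) and (357,262). The other four have noses. The green and yellow parts and the lying spare are excluded, so these two are the stubs. The bin is on the left of the caddy.

```bash
cat > h.py <<'E'
import numpy as np
from scipy.spatial.transform import Rotation as R
from bench import r
def proj(c,P):
    q=(np.atleast_2d(P)-c['xyz'])@R.from_quat(c['attitude']).as_matrix()
    u=q@c['camera_matrix'].T
    return u[:,:2]/u[:,2:]
def ray(c,px,z):
    d=R.from_quat(c['attitude']).as_matrix()@np.linalg.solve(c['camera_matrix'],[*px,1])
    return c['xyz']+d*(z-c['xyz'][2])/d[2]
def to_tool(target,yaw_y):
    """shift in tool axes after turning so the tool y lies along world angle yaw_y; turn about tool z"""
    s=r.read_state();M=R.from_quat(s['eef_rot']).as_matrix()
    a=np.arctan2(M[1,1],M[0,1]);d=(yaw_y-a+np.pi/2)%np.pi-np.pi/2
    M2=R.from_euler('z',d).as_matrix()@M
    e=np.asarray(target)-s['ee_pos']
    print('turn',round(-d,4),'shift after turn',np.round(M2.T@e,4),'shift before turn',np.round(M.T@e,4))
E
python3 - <<'E'
from h import *
from scipy.optimize import least_squares
t=r.camera('top');s=r.camera('side')
T=lambda p:np.array(p)/(800/280)+[110,120]
S=lambda p:np.array(p)/4+[180,135]
def W(v,L):
    return np.array(L)@R.from_euler('z',v[2]).as_matrix().T+[v[0],v[1],0]
hx,hy=.085,.09
Lc=[[hx,hy,.01],[hx,-hy,.01],[-hx,-hy,.01],[-hx,hy,.01]]
Lt=Lc+[[.055,.06,.049],[-.055,0,.049],[0,0,.074]]
pt=T([[289,163],[511,101],[571,305],[346,372],[330,178],[445,294],[423,221]])
Ls=[Lc[3],Lc[2],Lc[1],[.055,.06,.049],[-.055,0,.049],[0,0,.074]]
ps=S([[210,272],[452,420],[626,248],[399,120],[357,262],[420,183]])
f=lambda v:np.r_[proj(t,W(v,Lt))-pt,proj(s,W(v,Ls))-ps].ravel()
o=least_squares(f,[.4,.05,.25],loss='soft_l1');v=o.x
print(v,np.round(o.fun.reshape(-1,2),1).tolist())
np.save('v.npy',v)
print('stubs',W(v,[[.055,.06,.031],[-.055,0,.031]]))
print('bin',np.mean([ray(t,T(p),.045) for p in([30,233],[205,226],[213,397],[30,404])],0))
to_tool([*W(v,[[.055,.06,0]])[0,:2],.15],v[2]+np.pi/2)
E
```

```text
[0.5431045  0.05913067 0.27941863] [[0.0, -0.0], [-0.9, 0.1], [-0.4, 0.3], [-0.3, -0.4], [-0.2, -0.0], [0.1, 0.3], [0.2, -0.7], [-0.3, 0.1], [0.2, 0.9], [0.1, 0.2], [-0.1, 0.1], [0.4, 1.2], [0.2, -0.4]]
stubs [[0.57942357 0.13197246 0.031     ]
 [0.49023763 0.04396185 0.031     ]]
bin [0.47685764 0.28731085 0.045     ]
turn -0.6973 shift after turn [-0.192  -0.5121  0.0835] shift before turn [-0.476  -0.2693  0.0836]
```

```bash
python3 -m pendant '[[-0.034,-0.0192,0,0],[-0.034,-0.0192,0,0],[-0.034,-0.0192,0,0],[-0.034,-0.0192,0,0],[-0.034,-0.0192,0,0],[-0.034,-0.0192,0,0],[-0.034,-0.0192,0,0]]' 0.52
python3 -m pendant '[[-0.034,-0.0192,0,0],[-0.034,-0.0192,0,0],[-0.034,-0.0192,0,0],[-0.034,-0.0192,0,0],[-0.034,-0.0192,0,0],[-0.034,-0.0192,0,0],[-0.034,-0.0192,0,0]]'
python3 -m pendant '[[0,0,0.013,-0.116],[0,0,0.013,-0.116],[0,0,0.013,-0.116],[0,0,0.013,-0.116],[0,0,0.013,-0.116],[0,0,0.013,-0.116],[0,0,0,0],[0,0,0,0]]'
cat > go.py <<'E'
import sys;from h import *
v=np.load('v.npy');x,y,z=map(float,sys.argv[1:4])
p=R.from_euler('z',v[2]).as_matrix()@[x,y,0]+[v[0],v[1],z]
to_tool(p,v[2]+np.pi/2)
s=r.read_state();print(s['time'],s['ee_pos'],s['width'],s['ft_force'])
E
python3 go.py .055 .06 .031
```

```text
time: 1.28
ee_pos: [0.4175, 0.3502, 0.2339]
eef_rot: [0.207, 0.978, 0.0, 0.0]
ft_force: [0.2, -0.0, -0.2]
width: 0.0496
grip_force: 0.0
time: 1.87
ee_pos: [0.5805, 0.1308, 0.2339]
eef_rot: [0.207, 0.978, 0.0, 0.0]
ft_force: [-0.2, 0.8, 0.6]
width: 0.0451
grip_force: 0.0
time: 2.53
ee_pos: [0.5793, 0.1323, 0.1554]
eef_rot: [-0.137, 0.991, -0.0, -0.001]
ft_force: [0.7, 0.1, 0.3]
width: 0.0453
grip_force: 0.0
turn -0.005 shift after turn [-0.0002 -0.0004  0.1244] shift before turn [-0.0002 -0.0004  0.1244]
2.5333 [0.57928434 0.13229534 0.15535142] 0.04531117200180302 [0.69739329 0.0976905  0.34156272]
```

```bash
python3 - <<'E'
from h import *
import cv2
c=r.camera('wrist');im=c['img'][:,:,::-1].copy()
v=np.load('v.npy');Rz=R.from_euler('z',v[2]).as_matrix()
for x,y in((.055,.06),(-.055,0)):
    p=proj(c,Rz@[x,y,.049]+[v[0],v[1],0])[0];print(p)
    cv2.drawMarker(im,tuple(int(a) for a in p),(0,0,255),0,12)
p=proj(c,Rz@[0,0,.074]+[v[0],v[1],0])[0];cv2.drawMarker(im,tuple(int(a) for a in p),(0,0,255),0,12)
cv2.imwrite('pics/w1.png',im)
E
```

```text
[278.72774259 207.24121054]
[186.5579489   48.66662119]
```

View pics/w1.png

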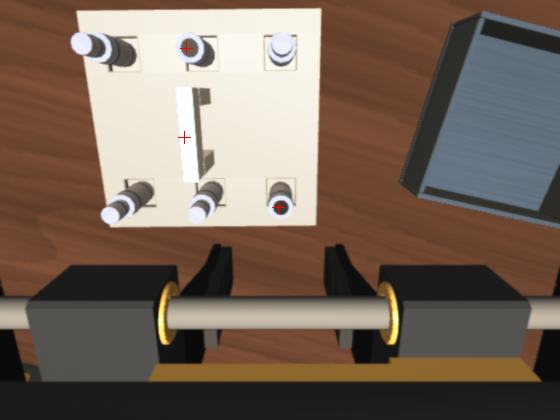

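The wrist view shows my projected stub tops landing on the dark stub tops at (279,207) and (187,49), and the fit is within about 2 mm. I'm descending onto the first stub.

```bash
python3 -m pendant '[[0,0,0.03,0],[0,0,0.03,0],[0,0,0.02,0],[0,0,0.015,0],[0,0,0.015,0],[0,0,0.014,0],[0,0,0,0]]'
python3 -m pendant '[[0,0,0,0],[0,0,0,0],[0,0,0,0],[0,0,0,0],[0,0,0,0],[0,0,0,0]]' 0 20
```

```text
time: 3.17
ee_pos: [0.5786, 0.1323, 0.03]
eef_rot: [-0.137, 0.991, -0.0, -0.001]
ft_force: [-0.8, -0.5, -0.0]
width: 0.0451
grip_force: 0.0
time: 3.67
ee_pos: [0.58, 0.1327, 0.0323]
eef_rot: [-0.139, 0.99, 0.0, 0.001]
ft_force: [0.1, -0.0, 3.5]
width: 0.0184
grip_force: 20.0
```

```bash
python3 -m pendant '[[0,0,-0.01,0],[0,0,-0.015,0],[0,0,-0.025,0],[0,0,-0.03,0],[0,0,-0.03,0],[0,0,-0.01,0],[0,0,0,0]]'
python3 -c "
from h import *
to_tool([.487,.300,.15],np.load('v.npy')[2]+np.pi/2)"
```

```text
time: 4.25
ee_pos: [0.5812, 0.1328, 0.1553]
eef_rot: [-0.139, 0.99, 0.001, 0.003]
ft_force: [-0.4, -0.9, -0.7]
width: 0.0181
grip_force: 20.0
turn -0.0014 shift after turn [0.0445 0.1867 0.0051] shift before turn [0.0448 0.1866 0.0051]
```

```bash
python3 -m pendant '[[0.0064,0.0267,0,0],[0.0064,0.0267,0,0],[0.0064,0.0267,0,0],[0.0064,0.0267,0,0],[0.0064,0.0267,0,0],[0.0064,0.0267,0,0],[0.0064,0.0267,0,0],[0,0,0,0]]'
python3 -m pendant '[[0,0,0.02,0],[0,0,0.03,0],[0,0,0.03,0],[0,0,0.02,0],[0,0,0.01,0],[0,0,0,0]]'
python3 -m pendant '[[0,0,0,0],[0,0,0,0],[0,0,0,0],[0,0,0,0]]' 0.35
python3 -m pendant '[[0,0,-0.01,0],[0,0,-0.02,0],[0,0,-0.03,0],[0,0,-0.03,0],[0,0,-0.02,0],[0,0,0,0]]'
python3 go.py -.055 0 .031
```

```text
time: 4.92
ee_pos: [0.4808, 0.3054, 0.1501]
eef_rot: [-0.142, 0.99, 0.001, -0.002]
ft_force: [-0.9, 1.1, 0.2]
width: 0.0185
grip_force: 20.0
time: 5.42
ee_pos: [0.4834, 0.2984, 0.0385]
eef_rot: [-0.139, 0.99, -0.001, -0.002]
ft_force: [-0.6, 0.4, -1.2]
width: 0.0184
grip_force: 20.0
time: 5.75
ee_pos: [0.4859, 0.3004, 0.0429]
eef_rot: [-0.139, 0.99, 0.001, 0.001]
ft_force: [0.6, 0.5, -0.9]
width: 0.0295
grip_force: 0.0
time: 6.25
ee_pos: [0.4874, 0.3013, 0.1578]
eef_rot: [-0.139, 0.99, 0.002, 0.004]
ft_force: [0.7, 1.0, 0.1]
width: 0.0304
grip_force: 0.0
turn -0.0014 shift after turn [ 0.0692 -0.2486  0.1254] shift before turn [ 0.0689 -0.2487  0.1254]
6.25 [0.48737748 0.30133518 0.15776295] 0.030441183747307574 [0.70242167 0.97258561 0.14138327]
```

```bash
python3 -m pendant '[[0.0086,-0.0311,0,0],[0.0086,-0.0311,0,0],[0.0086,-0.0311,0,0],[0.0086,-0.0311,0,0],[0.0086,-0.0311,0,0],[0.0086,-0.0311,0,0],[0.0086,-0.0311,0,0],[0.0086,-0.0311,0,0]]' 0.52
python3 -m pendant '[[0,0,0,0],[0,0,0,0],[0,0,0,0],[0,0,0,0]]'
python3 go.py -.055 0 .031
```

```text
time: 6.92
ee_pos: [0.4871, 0.0402, 0.1522]
eef_rot: [-0.139, 0.99, 0.0, 0.0]
ft_force: [0.6, 0.1, 0.8]
width: 0.0454
grip_force: 0.0
time: 7.25
ee_pos: [0.4873, 0.0431, 0.1517]
eef_rot: [-0.14, 0.99, 0.0, 0.0]
ft_force: [-0.9, 0.4, 0.1]
width: 0.0454
grip_force: 0.0
turn 0.0006 shift after turn [-0.003  -0.      0.1207] shift before turn [-0.003  -0.      0.1207]
7.25 [0.48732745 0.04309961 0.15172412] 0.045354857133061414 [-0.85130012  0.35247053  0.08278389]
```

```bash
python3 -m pendant '[[-0.003,0,0.03,0],[0,0,0.03,0],[0,0,0.02,0],[0,0,0.015,0],[0,0,0.015,0],[0,0,0.01,0],[0,0,0,0]]'
python3 -m pendant '[[0,0,0,0],[0,0,0,0],[0,0,0,0],[0,0,0,0],[0,0,0,0],[0,0,0,0]]' 0 20
python3 -m pendant '[[0,0,-0.01,0],[0,0,-0.015,0],[0,0,-0.025,0],[0,0,-0.03,0],[0,0,-0.03,0],[0,0,-0.01,0],[0,0,0,0]]'
python3 -c "
from h import *
to_tool([.465,.272,.15],np.load('v.npy')[2]+np.pi/2)"
```

```text
time: 7.83
ee_pos: [0.4889, 0.0434, 0.0297]
eef_rot: [-0.14, 0.99, -0.0, -0.002]
ft_force: [-1.1, 0.3, -0.0]
width: 0.0451
grip_force: 0.0
time: 8.33
ee_pos: [0.4906, 0.0429, 0.032]
eef_rot: [-0.139, 0.99, 0.0, 0.001]
ft_force: [-0.1, 1.6, 2.5]
width: 0.0184
grip_force: 19.7
time: 8.92
ee_pos: [0.4919, 0.0427, 0.1548]
eef_rot: [-0.139, 0.99, 0.0, 0.003]
ft_force: [-0.9, 0.3, -0.2]
width: 0.0187
grip_force: 19.7
turn -0.0015 shift after turn [-0.0374  0.2278  0.005 ] shift before turn [-0.037   0.2279  0.005 ]
```

```bash
python3 -m pendant '[[-0.0046,0.0285,0,0],[-0.0046,0.0285,0,0],[-0.0046,0.0285,0,0],[-0.0046,0.0285,0,0],[-0.0046,0.0285,0,0],[-0.0046,0.0285,0,0],[-0.0046,0.0285,0,0],[-0.0046,0.0285,0,0]]'
python3 -m pendant '[[0,0,0,0],[0,0,0,0],[0,0,0.02,0],[0,0,0.03,0],[0,0,0.03,0],[0,0,0.01,0],[0,0,0,0],[0,0,0,0]]'
python3 -m pendant '[[0,0,0,0],[0,0,0,0],[0,0,0,0],[0,0,0,0]]' 0.35
python3 -m pendant '[[0,0,-0.01,0],[0,0,-0.02,0],[0,0,-0.03,0],[0,0,-0.03,0],[0,0,0,0],[0,0,0,0],[0,0,0,0]]'
python3 go.py 0 0 .14
python3 - <<'E'
from h import *
import cv2
c=r.camera('wrist');d=r.camera('top')
t=cv2.resize(d['img'][120:330,110:390],(480,360),interpolation=cv2.INTER_CUBIC)
w=cv2.resize(c['img'],(320,240))
im=np.zeros((360,800,3),np.uint8);im[:,:480]=t;im[:240,480:]=w
cv2.imwrite('pics/b1.png',im[:,:,::-1])
E
```

```text
time: 9.58
ee_pos: [0.462, 0.2727, 0.1502]
eef_rot: [-0.139, 0.99, -0.0, -0.001]
ft_force: [0.1, -0.3, -0.7]
width: 0.0184
grip_force: 19.7
time: 10.25
ee_pos: [0.4633, 0.2711, 0.0619]
eef_rot: [-0.138, 0.99, -0.0, -0.0]
ft_force: [-0.4, 0.4, 0.6]
width: 0.0184
grip_force: 19.7
time: 10.58
ee_pos: [0.4635, 0.2722, 0.0626]
eef_rot: [-0.139, 0.99, 0.0, 0.001]
ft_force: [-0.9, -0.2, -0.4]
width: 0.0294
grip_force: 0.0
time: 11.17
ee_pos: [0.4629, 0.2719, 0.1518]
eef_rot: [-0.139, 0.99, 0.0, 0.0]
ft_force: [-0.1, -0.1, -0.3]
width: 0.0305
grip_force: 0.0
turn -0.0011 shift after turn [-0.0184 -0.2266  0.0118] shift before turn [-0.0187 -0.2266  0.0118]
11.1667 [0.4628818  0.27189567 0.15182071] 0.03046796064188363 [-0.10336995 -0.09735168 -0.26841203]
```

View pics/b1.png

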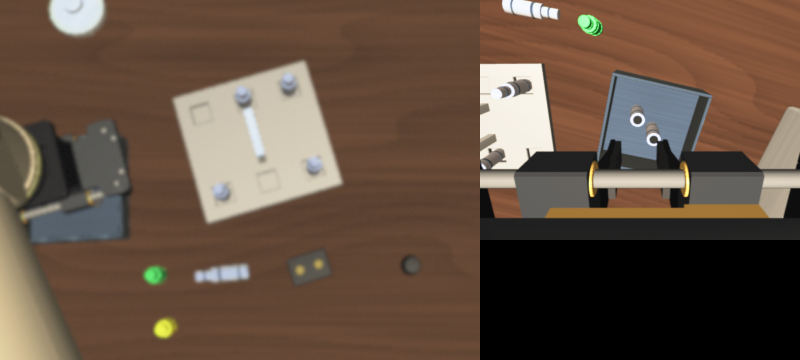

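Both stubs stand in the bin (wrist inset, about (637,118) and (653,135)), and the two pockets at top-view (200,113) and (267,181) are empty. The caddy has not moved. Next is the handle.

```bash
python3 -m pendant '[[-0.0023,-0.0283,0,0],[-0.0023,-0.0283,0,0],[-0.0023,-0.0283,0,0],[-0.0023,-0.0283,0,0],[-0.0023,-0.0283,0,0],[-0.0023,-0.0283,0,0],[-0.0023,-0.0283,0,0],[-0.0023,-0.0283,0,0]]' 0.5
python3 -m pendant '[[0,0,0,0],[0,0,0,0],[0,0,0,0],[0,0,0,0]]'
python3 go.py 0 0 .055
python3 - <<'E'
from h import *
import cv2
c=r.camera('top');p=proj(c,[*np.load('v.npy')[:2],.074])[0];print(p)
s=r.camera('wrist')
v=np.load('v.npy');e=R.from_euler('z',v[2]).as_matrix()
P=[e@[x,y,.074]+[v[0],v[1],0] for x in(-.03,.03) for y in(-.005,.005)]
q=proj(s,P);im=s['img'][:,:,::-1].copy()
for a in q: cv2.circle(im,tuple(int(round(k)) for k in a),2,(0,0,255),-1)
print(q);cv2.imwrite('pics/w2.png',im)
E
```

```text
time: 11.93
ee_pos: [0.5426, 0.0578, 0.1506]
eef_rot: [-0.139, 0.99, -0.0, -0.001]
ft_force: [0.8, -0.5, 0.7]
width: 0.0435
grip_force: 0.0
time: 12.27
ee_pos: [0.5423, 0.0605, 0.151]
eef_rot: [-0.14, 0.99, 0.0, -0.001]
ft_force: [0.1, -0.9, -0.3]
width: 0.0437
grip_force: 0.0
turn 0.0005 shift after turn [-0.0005 -0.0016  0.096 ] shift before turn [-0.0005 -0.0016  0.096 ]
12.2667 [0.54231037 0.0605482  0.15101248] 0.04371834004087956 [ 0.10942621 -0.92290421 -0.26747371]
[258.23228473 196.6629231 ]
[[269.10110156 177.15010314]
 [284.57425083 177.13379782]
 [269.81094383 261.44482045]
 [284.19236536 261.43002987]]
```

View pics/w2.png

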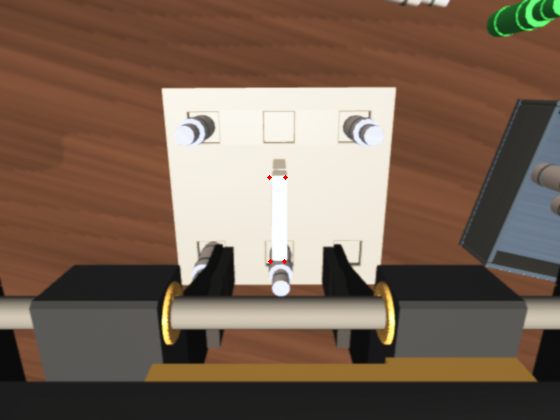

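My projected handle corners (269–285, 177–261) sit on the white strip at columns 272–287, so it is centred between the fingers. I'm descending to grip it.

```bash
python3 -m pendant '[[0,0,0.02,0],[0,0,0.025,0],[0,0,0.02,0],[0,0,0.015,0],[0,0,0.01,0],[0,0,0.006,0],[0,0,0,0],[0,0,0,0]]'
python3 -m pendant '[[0,0,0,0],[0,0,0,0],[0,0,0,0],[0,0,0,0],[0,0,0,0],[0,0,0,0],[0,0,0,0],[0,0,0,0]]' 0 20
python3 -m pendant '[[0,0,0,0],[0,0,0,0],[0,0,0,0],[0,0,0,0]]' 0 55
```

```text
time: 13.03
ee_pos: [0.5432, 0.0595, 0.056]
eef_rot: [-0.139, 0.99, 0.0, 0.0]
ft_force: [-1.0, -0.1, 0.6]
width: 0.0437
grip_force: 0.0
time: 13.7
ee_pos: [0.5429, 0.0599, 0.0557]
eef_rot: [-0.139, 0.99, 0.0, 0.0]
ft_force: [-1.9, 2.7, 3.1]
width: 0.0102
grip_force: 20.0
time: 14.03
ee_pos: [0.5429, 0.0599, 0.0557]
eef_rot: [-0.139, 0.99, 0.0, 0.0]
ft_force: [-2.6, 3.6, 5.0]
width: 0.0094
grip_force: 55.0
```

```bash
python3 -m pendant '[[0,0,-0.002,0],[0,0,-0.004,0],[0,0,-0.005,0],[0,0,-0.005,0],[0,0,-0.005,0],[0,0,-0.005,0],[0,0,-0.005,0],[0,0,-0.005,0]]'
python3 -m pendant '[[0,0,-0.006,0],[0,0,-0.008,0],[0,0,-0.008,0],[0,0,-0.008,0],[0,0,-0.008,0],[0,0,-0.008,0],[0,0,-0.008,0],[0,0,-0.005,0]]'
python3 -m pendant '[[0,0,-0.003,0],[0,0,-0.002,0],[0,0,0,0],[0,0,0,0],[0,0,0,0],[0,0,0,0],[0,0,0,0],[0,0,0,0]]'
python3 -m pendant '[[0,0,0,0],[0,0,0,0],[0,0,0,0],[0,0,0,0],[0,0,0,0],[0,0,0,0],[0,0,0,0],[0,0,0,0]]'
python3 - <<'E'
from h import *
import cv2
s=r.camera('side')
cv2.imwrite('pics/f1.png',cv2.resize(s['img'][90:300,140:420],(800,600),interpolation=cv2.INTER_CUBIC)[:,:,::-1])
E
```

```text
time: 14.7
ee_pos: [0.5429, 0.0592, 0.0922]
eef_rot: [-0.139, 0.99, 0.0, 0.0]
ft_force: [0.4, 0.5, -5.1]
width: 0.0096
grip_force: 55.0
time: 15.37
ee_pos: [0.5432, 0.0593, 0.1518]
eef_rot: [-0.139, 0.99, 0.0, 0.001]
ft_force: [-0.5, 0.5, -4.7]
width: 0.0095
grip_force: 55.0
time: 16.03
ee_pos: [0.5428, 0.0592, 0.1553]
eef_rot: [-0.139, 0.99, 0.0, -0.0]
ft_force: [-0.8, 0.1, -4.9]
width: 0.0096
grip_force: 55.0
time: 16.7
ee_pos: [0.5429, 0.0593, 0.1556]
eef_rot: [-0.139, 0.99, 0.0, 0.0]
ft_force: [0.6, -0.2, -4.9]
width: 0.0096
grip_force: 55.0
```

View pics/f1.png

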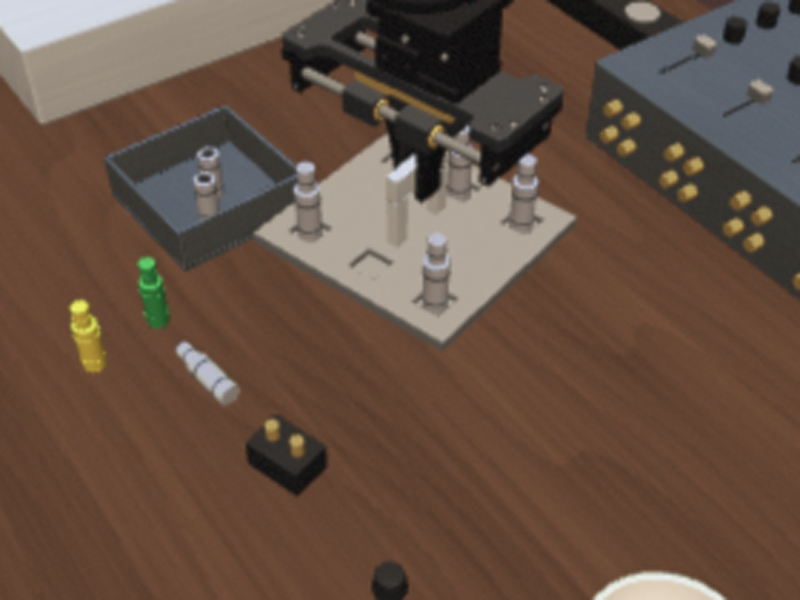

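The side view shows the caddy level in the air with four nosed adaptors upright. Both stubs stand in the bin at about (207,165) and (205,190). The wrist load of 4.9 N matches the caddy plus four adaptors.

```bash
python3 -c "
from bench import r
print(r.close_job())"
```

```text
the job is handed in; nothing more can be done
None
```

The job is handed in (no verdict came back): both broken adaptors are in the scrap bin, and the caddy with its four full-length adaptors is held level about 10 cm above the bench.

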